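# Close the notebook press

### The job

A newly glued notebook lies in the small plywood press on the desk, between its two upright posts. Pick up the pressing board whose two holes match the posts (the longer of the two boards with a wooden handle), lower it gently over the posts until it lies flat on the notebook, and let go. Leave the shorter board where it lies.

Things in the scene. Friction and masses are not known exactly. Their poses are not given: they have to be found in the camera images.
- board_grip (a point): Longer board, loose, flat on the desk, 0.35 kg: plywood 190 x 120 x 12 mm (x, y, z), two 31 mm through holes 70 mm either side of its centre along x. On its middle a wooden handle block 50 long (x), 24 wide (y), 48 high. Point: on the handle's centre line, 40 mm above the plate's underside, 20 mm below the handle's top. x along plate and handle, z up. A half turn makes no difference.
- press_seat (a point): Press, fixed to the desk: plywood base 200 x 130 x 18 mm, a notebook 98 x 116 x 24 mm fixed on it, two upright wooden posts, 14 mm thick, 70 mm either side of the centre along x; tips 45 mm above the notebook's top, tapering over the last 17 mm to 6 mm. Point: centre of the notebook's top, 42 mm above the desk, where the middle of the board's underside comes to lie. x from post to post, z up.
- spare_grip (a point): Shorter board, loose, to be left alone: same handle as the longer one, but plywood 146 x 120 x 12 mm with its holes 48 mm either side of its centre, so that it does not fit the posts. Point: in its handle, 40 mm above the plate's underside; x along the plate's length, z up.
Things that resemble listed ones, but are neither listed nor needed, are in the scene too. What is shaped like the part that bears board_grip but yellow is not meant. What is shaped like the part that bears press_seat but yellow is not meant.

How it is judged:
By the outcome, as a careful person would: the job done as asked, in the order asked, and still so for the second after the job is handed in, with the robot touching nothing.
It also fails if it takes over 42 s, if anything falls off the work surface, if the arm or the gripper's body presses on something with over 40 N, if the wrist force passes 120 N, or if a joint passes its speed limit or range.

### The arm

A 7-joint arm with a two-finger parallel gripper is mounted at the origin on the work surface. World frame = base frame: x ahead of the robot, y to its left, z up, the work surface at z = 0. Lengths are in mm, angles in rad, forces in N, time in s.
With the tool pointing down it reaches from about 425 to 950 mm from the base axis. Payload 16.7 kg.
Tool frame: the origin (TCP) lies at the very end of the fingers, on their centre line; the grasp point (between the pads) lies 19 mm behind it; z points along the fingers, y is the line along which they close (so a half turn about z gives the same grasp; the last joint's range is limited). The gripper opens to 94 mm and grips with 3 to 60 N. Pads are 16 mm wide; open, the fingers measure 119 mm over their backs; the gripper's body (75 mm by 177 mm) begins 78 mm behind the grasp point.
Start: joints at [-1.321, 0.426, 0.074, 1.606, -0.034, 1.111, -0.067], TCP at [262.733, 621.728, 205.467] pointing down, gripper open.
Joint ranges: [-2.85, 2.85], [-0.5, 2.14], [-1.23, 1.37], [0.21, 2.46], [-1.02, 4.16], [0.16, 2.05], [-2.73, 2.73]. Speed limits (rad/s): [1.89, 1.89, 2.39, 2.39, 3.01, 3.01, 3.01].

### API

Orientations are given as a unit quaternion [x, y, z, w].
In Python, from bench import robot gives the robot as it stands.
- The arm moves only by the tool send_rows, never from a script. Its argument "plan" is a list of rows, each an object with "fingers": the opening, from 0 (shut) to 1 (fully open); "linear": the shift along the tool's x, y, z in mm, a list of three; "spin": the turn about the tool's z in degrees. A call has 1 to 20 rows; each row shifts and turns the commanded pose from where the row before left it, along the tool's axes as they then stand; what a row does not reach is not made up. A row lasts 1/10 s, in which the tool goes at most 50 mm and 8.59 degrees, less where a joint would pass 70% of its speed; a pose out of reach is approached as far as the arm can. A call is refused whole if a number of a shift passes 50 or a number of a turn 8.59, either way. A call with a gripper value outside its range is refused whole. The fingers move at their own pace and stop on an object; "grip_force" is the grip in N (left out, the last holds). Time passes only in rows, so rows that do not move let the fingers close. It gives the time, the measured TCP pose, the force, the opening and the grip force at its end, in the units of the state.
- robot.read_state(): the state, without advancing time (a new reading comes with each control period).
- robot.read_camera(name): name is "scene" or "top" or "wrist"; returns a dict with "pixels" (400x640x3 uint8, blue, green, red), "depth" (400x640 float32, mm along the optical axis (not along the pixel's ray), 0 where there is no reading), "camera_matrix" (3x3 intrinsics, pixels), "R" (3x3) and "t" (3): a world point X has camera coordinates R X + t. Camera axes: x right, y down, z forward; pixel columns grow to the right and rows downward; lengths in mm; the calibration is good to about 2 mm. A picture is of the moment at which its call begins.
- robot.hand_in(): hands the job in; it is judged then, once.
The state is a dict: "clock": time; "joint_pos": joint angles; "joint_vel": joint speeds; "effort": joint torques, N m; "tool_pos": TCP position; "tcp_rot": TCP orientation; "wrist_force": force on the tool from outside, world axes, zero at the start; "ft_torque": the same for the moment, N m; "finger_gap": finger opening in mm; "grasp_force": force on a finger pad.
Only numpy, scipy, OpenCV 4.12 (cv2) and the standard library are available. Lean on these libraries where they do the work, as an engineer would, in place of code of your own. Each camera call takes 0.05 s, during which the arm holds its last target. There are 200 camera calls.

## Working session

There is one attempt and no reset: what is moved stays moved. The work goes in short steps, Python scripts to look and compute and a tool call to move; the robot and the scene stay as the last step left them, time stands still between calls to the robot, and variables do not carry over. Pictures are saved under pics/ and viewed, at most 10 in all, crops included, and the job is handed in when it is done.

Besides the shell and the picture viewer there is one more tool, called after ">>>" by a JSON object that holds its "fn" and its "kwargs", one argument or row to a line. send_rows: Moves the arm, as the interface text tells. Its arguments: {"type":"object","properties":{"plan":{"type":"array","items":{"type":"object","properties":{"fingers":{"type":"number"},"linear":{"type":"array","items":{"type":"number"}},"spin":{"type":"number"}}}},"grip_force":{"type":"number"}},"required":["plan"]}

```bash
mkdir -p pics
cat > h.py <<'E'
from bench import robot
import numpy as np, cv2
def cam(n):
    d=robot.read_camera(n); return d
def pts(d):
    K=np.array(d["camera_matrix"]);R=np.array(d["R"]);t=np.array(d["t"])
    v,u=np.mgrid[0:400,0:640]; z=d["depth"]
    c=np.stack([(u-K[0,2])/K[0,0]*z,(v-K[1,2])/K[1,1]*z,z],-1)
    P=(c-t)@R; P[z==0]=np.nan
    return P
def ray(d,u,v,h):
    K=np.array(d["camera_matrix"]);R=np.array(d["R"]);t=np.array(d["t"])
    o=-R.T@t; r=R.T@np.linalg.inv(K)@np.array([u,v,1.]); return o+r*(h-o[2])/r[2]
E
python3 - <<'E'
from h import *
for n in("scene","top"):
    d=cam(n); cv2.imwrite(f"pics/{n}0.png",d["pixels"]); np.savez(f"{n}0.npz",**d)
    print(n,-np.array(d["R"]).T@d["t"])
s=robot.read_state();print(s["clock"],s["tool_pos"],s["tcp_rot"],s["finger_gap"])
E
```

```text
scene [915.43958649 205.96471195 817.38997916]
top [ 279.32999267   -9.90055798 1150.82936151]
0.1 [262.60506143 621.39753595 204.85862015] [ 1.98598763e-01  9.80080718e-01 -5.58133228e-04 -7.00675878e-05] 93.73427062257076
```

View pics/top0.png

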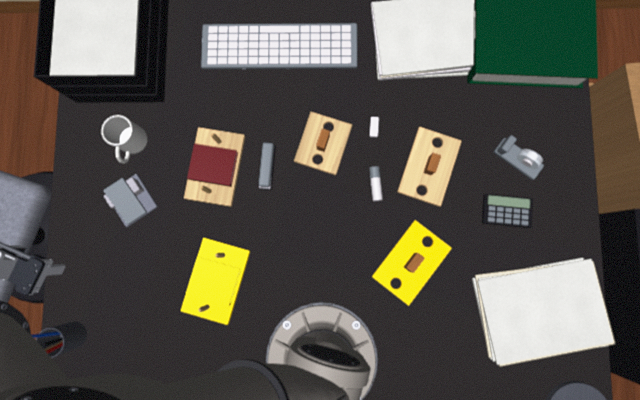

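View pics/scene0.png

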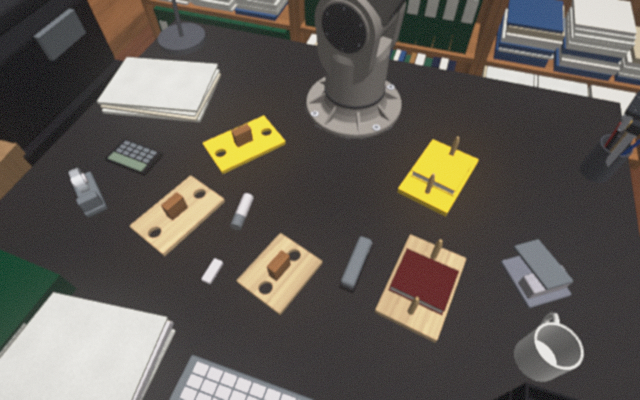

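Top view: the candidates are a natural board at (430,166), a shorter natural board at (323,143) and a yellow board at (412,262). For the press there is a natural one with a red notebook at (214,167) and a yellow one at (216,280). The natural board at (430,166) and the press at (214,167) look right. I'll measure both and confirm in a crop.

```bash
cat > m.py <<'E'
from h import *
d=dict(np.load("top0.npz")); im=d["pixels"]; P=pts(d)
hsv=cv2.cvtColor(im,cv2.COLOR_BGR2HSV)
def info(name,box,zp):
    x0,y0,x1,y1=box; m=np.zeros((400,640),np.uint8)
    m[y0:y1,x0:x1]=(hsv[y0:y1,x0:x1,2]>110)*255
    cs,hi=cv2.findContours(m,cv2.RETR_CCOMP,cv2.CHAIN_APPROX_NONE)
    i=max(range(len(cs)),key=lambda k:cv2.contourArea(cs[k]))
    w=np.array([ray(d,u,v,zp)[:2] for u,v in cs[i][:,0]],np.float32)
    print(name,"outer",cv2.minAreaRect(w))
    for k,c in enumerate(cs):
        if hi[0][k][3]==i and cv2.contourArea(c)>8:
            M=cv2.moments(c); u,v=M["m10"]/M["m00"],M["m01"]/M["m00"]
            print("  hole px",round(u),round(v),cv2.contourArea(c),ray(d,u,v,zp)[:2].round(1))
    Q=P[y0:y1,x0:x1].reshape(-1,3)
    return Q[~np.isnan(Q[:,0])]
for n,b in(("long",(385,115,475,215)),("short",(283,102,362,183))):
    Q=info(n,b,12); T=Q[Q[:,2]>40]; print("  handle",len(T),cv2.minAreaRect(T[:,:2].astype(np.float32)),np.median(T[:,2]))
Q=info("press",(175,118,252,215),18)
T=Q[Q[:,2]>55]; print(len(T))
from scipy.cluster.vq import kmeans2
c,l=kmeans2(T,2,seed=1,minit="++"); print(c,T[:,2].max())
for k in(0,1): print(T[l==k][np.argsort(-T[l==k][:,2])[:6]].round(0))
N=Q[(Q[:,2]>34)&(Q[:,2]<50)]; print("nb",len(N),np.median(N[:,2]),cv2.minAreaRect(N[:,:2].astype(np.float32)))
cv2.imwrite("pics/crop.png",cv2.resize(im[100:220,170:480],None,fx=2.5,fy=2.5,interpolation=cv2.INTER_CUBIC))
E
python3 m.py
```

```text
long outer ((512.4065551757812, -294.41839599609375), (124.38743591308594, 194.93264770507812), 70.76543426513672)
  hole px 421 190 89.0 [ 446.  -271.2]
  hole px 428 167 69.5 [ 508.8 -290.3]
  hole px 437 142 81.0 [ 578.2 -317. ]
  handle 203 ((512.9281005859375, -294.072998046875), (24.704748153686523, 50.36479568481445), 69.5010986328125) 58.479354073181845
short outer ((577.6234130859375, -4.255058288574219), (123.37361145019531, 151.14639282226562), 71.9600830078125)
  hole px 317 159 85.5 [531.8  10.6]
  hole px 320 148 31.0 [561.2   1.9]
  hole px 328 126 74.0 [623.6 -19.7]
  handle 186 ((578.0841064453125, -3.6882686614990234), (24.444190979003906, 49.607566833496094), 71.78936767578125) 59.38098686859924
press outer ((511.95166015625, 292.41546630859375), (133.2490692138672, 203.4775848388672), 80.5894775390625)
  hole px 207 189 30.5 [447.1 309.9]
  hole px 217 183 10.0 [464.3 282.6]
  hole px 211 182 10.0 [467.1 299. ]
  hole px 230 184 14.0 [462.8 248.4]
  hole px 200 180 10.0 [472.6 329.2]
  hole px 194 179 10.0 [475.4 345.7]
  hole px 233 167 60.5 [509.1 240.2]
  hole px 217 139 32.0 [587.9 286.4]
69
[[579.4303967  279.76801766  73.02000181]
 [442.03164432 302.01725416  73.0265914 ]] 89.00379077781076
[[581. 284.  89.]
 [581. 281.  88.]
 [581. 279.  87.]
 [584. 282.  87.]
 [582. 277.  85.]
 [584. 280.  85.]]
[[442. 305.  89.]
 [446. 306.  86.]
 [443. 303.  86.]
 [441. 303.  85.]
 [443. 301.  85.]
 [446. 304.  84.]]
nb 1600 41.32775100009579 ((510.8363342285156, 293.57830810546875), (117.80965423583984, 149.87435913085938), 80.17823028564453)
```

View pics/crop.png

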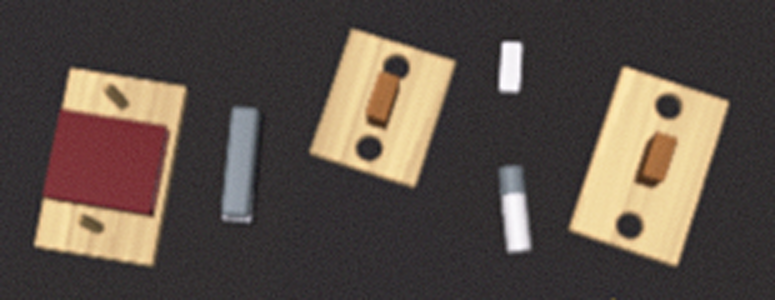

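The crop shows the long board at right, crop (650,165), with its holes well clear of the handle. The short board is at (383,108), with holes touching the handle, and the press with the red notebook is at (110,167). Measurements of the long board match the description: outline 195x124 mm and hole spacing 140 mm. It is centred at (512,-294) with its axis at -19.2°. The press is at about (512,292) with its axis at -9.4°. I'll move above the board.

>>> {"fn": "send_rows", "kwargs": {
  "plan": [
    {"fingers": 1,"linear": [0,0,0],"spin": -3.7},
    {"fingers": 1,"linear": [-34.6,-32.4,0],"spin": 0},
    {"fingers": 1,"linear": [-34.6,-32.4,0],"spin": 0},
    {"fingers": 1,"linear": [-34.6,-32.4,0],"spin": 0},
    {"fingers": 1,"linear": [-34.6,-32.4,0],"spin": 0},
    {"fingers": 1,"linear": [-34.6,-32.4,0],"spin": 0},
    {"fingers": 1,"linear": [-34.6,-32.4,0],"spin": 0},
    {"fingers": 1,"linear": [-34.6,-32.4,0],"spin": 0},
    {"fingers": 1,"linear": [-34.6,-32.4,0],"spin": 0},
    {"fingers": 1,"linear": [-34.6,-32.4,0],"spin": 0},
    {"fingers": 1,"linear": [-34.6,-32.4,0],"spin": 0}
  ]
}}

```text
clock: 1.2
tool_pos: [483.3, 200.0, 205.5]
tcp_rot: [0.167, 0.986, 0.0, -0.0]
wrist_force: [-0.2, 0.6, -0.0]
finger_gap: 93.9
grasp_force: 0.0
```

>>> {"fn": "send_rows", "kwargs": {
  "plan": [
    {"fingers": 1,"linear": [-17.3,-41.6,0],"spin": 0},
    {"fingers": 1,"linear": [-17.3,-41.6,0],"spin": 0},
    {"fingers": 1,"linear": [-17.3,-41.6,0],"spin": 0},
    {"fingers": 1,"linear": [-17.3,-41.6,0],"spin": 0},
    {"fingers": 1,"linear": [-17.3,-41.6,0],"spin": 0},
    {"fingers": 1,"linear": [-17.3,-41.6,0],"spin": 0},
    {"fingers": 1,"linear": [-17.3,-41.6,0],"spin": 0},
    {"fingers": 1,"linear": [-17.3,-41.6,0],"spin": 0},
    {"fingers": 1,"linear": [-17.3,-41.6,0],"spin": 0},
    {"fingers": 1,"linear": [-17.3,-41.6,0],"spin": 0},
    {"fingers": 1,"linear": [-17.3,-41.6,0],"spin": 0},
    {"fingers": 1,"linear": [0,0,0],"spin": 0},
    {"fingers": 1,"linear": [0,0,0],"spin": 0}
  ]
}}

```text
clock: 2.5
tool_pos: [511.4, -293.8, 205.0]
tcp_rot: [0.168, 0.986, -0.0, -0.001]
wrist_force: [1.1, 0.5, -0.2]
finger_gap: 93.7
grasp_force: 0.0
```

Run:
```python
from h import *
d=cam("wrist"); cv2.imwrite("pics/w1.png",d["pixels"]); np.savez("w1.npz",**d)
s=robot.read_state();print(s["tool_pos"],s["tcp_rot"],s["joint_pos"]); print(-np.array(d["R"]).T@d["t"])
P=pts(d).reshape(-1,3); P=P[~np.isnan(P[:,0])]
near=np.hypot(P[:,0]-512,P[:,1]+294)<150
T=P[near&(P[:,2]>50)&(P[:,2]<70)]; print("handle",len(T),cv2.minAreaRect(T[:,:2].astype(np.float32)),np.median(T[:,2]) if len(T) else 0)
T=P[near&(P[:,2]>8)&(P[:,2]<16)]; print("plate",len(T),cv2.minAreaRect(T[:,:2].astype(np.float32)))
```

```text
[ 511.76520277 -292.48234434  205.02810915] [ 1.67009277e-01  9.85955198e-01  1.09934907e-04 -4.86763558e-04] [-0.06143599  0.32375473  0.5898288   1.82889791 -0.20519234  1.05093668
  1.84239446]
[ 441.09443246 -270.5803096   383.70162587]
handle 1004 ((510.8837890625, -296.56756591796875), (23.687597274780273, 49.68006134033203), 70.9769058227539) 59.284331927754394
plate 12977 ((514.3804321289062, -260.5069580078125), (190.71595764160156, 207.90968322753906), 70.81059265136719)
```

View pics/w1.png

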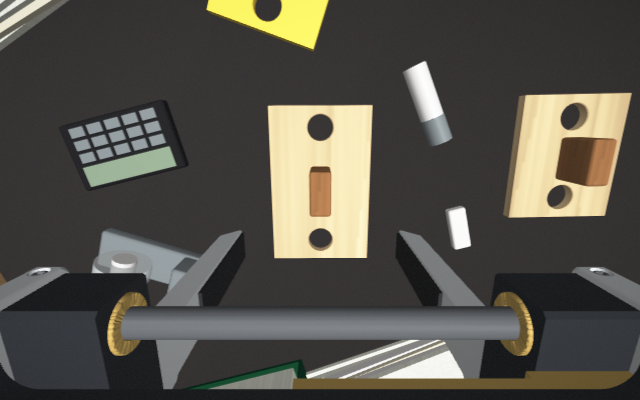

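The wrist view shows the handle at (320,192), centred between the fingers (x 242 to 398) and aligned with them. Its top is at 59 mm, as expected. I'll descend and grip.

>>> {"fn": "send_rows", "kwargs": {
  "plan": [
    {"fingers": 1,"linear": [0,-2,40],"spin": 0},
    {"fingers": 1,"linear": [0,0,40],"spin": 0},
    {"fingers": 1,"linear": [0,0,40],"spin": 0},
    {"fingers": 1,"linear": [0,0,30],"spin": 0},
    {"fingers": 1,"linear": [0,0,20],"spin": 0},
    {"fingers": 1,"linear": [0,0,14],"spin": 0},
    {"fingers": 1,"linear": [0,0,0],"spin": 0},
    {"fingers": 0,"linear": [0,0,0],"spin": 0},
    {"fingers": 0,"linear": [0,0,0],"spin": 0},
    {"fingers": 0,"linear": [0,0,0],"spin": 0},
    {"fingers": 0,"linear": [0,0,0],"spin": 0},
    {"fingers": 0,"linear": [0,0,0],"spin": 0},
    {"fingers": 0,"linear": [0,0,0],"spin": 0},
    {"fingers": 0,"linear": [0,0,0],"spin": 0}
  ],
  "grip_force": 35
}}

```text
clock: 3.95
tool_pos: [511.3, -294.7, 21.5]
tcp_rot: [0.167, 0.986, -0.0, 0.0]
wrist_force: [0.7, -0.2, 1.3]
finger_gap: 41.7
grasp_force: 0.0
```

>>> {"fn": "send_rows", "kwargs": {
  "plan": [
    {"fingers": 0,"linear": [0,0,0],"spin": 0},
    {"fingers": 0,"linear": [0,0,0],"spin": 0},
    {"fingers": 0,"linear": [0,0,0],"spin": 0},
    {"fingers": 0,"linear": [0,0,0],"spin": 0},
    {"fingers": 0,"linear": [0,0,0],"spin": 0},
    {"fingers": 0,"linear": [0,0,0],"spin": 0}
  ]
}}

```text
clock: 4.55
tool_pos: [511.3, -294.7, 21.5]
tcp_rot: [0.167, 0.986, -0.0, -0.0]
wrist_force: [0.4, 1.1, -0.6]
finger_gap: 23.6
grasp_force: 35.0
```

>>> {"fn": "send_rows", "kwargs": {
  "plan": [
    {"fingers": 0,"linear": [0,0,-5],"spin": 0},
    {"fingers": 0,"linear": [0,0,-15],"spin": 0},
    {"fingers": 0,"linear": [0,0,-30],"spin": 0},
    {"fingers": 0,"linear": [0,0,-40],"spin": 0},
    {"fingers": 0,"linear": [0,0,-40],"spin": 0},
    {"fingers": 0,"linear": [0,0,-20],"spin": 0},
    {"fingers": 0,"linear": [0,0,-10],"spin": 0},
    {"fingers": 0,"linear": [0,0,0],"spin": 0}
  ]
}}

```text
clock: 5.35
tool_pos: [511.7, -294.9, 182.9]
tcp_rot: [0.167, 0.986, -0.0, 0.001]
wrist_force: [-0.2, -0.1, -4.0]
finger_gap: 23.8
grasp_force: 35.0
```

>>> {"fn": "send_rows", "kwargs": {
  "plan": [
    {"fingers": 0,"linear": [5,14,0],"spin": 0},
    {"fingers": 0,"linear": [10,28.5,0],"spin": 0},
    {"fingers": 0,"linear": [14.8,42.5,0],"spin": 0},
    {"fingers": 0,"linear": [14.8,42.5,0],"spin": 0},
    {"fingers": 0,"linear": [14.8,42.5,0],"spin": 0},
    {"fingers": 0,"linear": [14.8,42.5,0],"spin": 0},
    {"fingers": 0,"linear": [14.8,42.5,0],"spin": 0},
    {"fingers": 0,"linear": [14.8,42.5,0],"spin": 0},
    {"fingers": 0,"linear": [14.8,42.5,0],"spin": 0},
    {"fingers": 0,"linear": [14.8,42.5,0],"spin": 0},
    {"fingers": 0,"linear": [14.8,42.5,0],"spin": 0},
    {"fingers": 0,"linear": [14.8,42.5,0],"spin": 0},
    {"fingers": 0,"linear": [14.8,42.5,0],"spin": 0},
    {"fingers": 0,"linear": [10,28.5,0],"spin": 0},
    {"fingers": 0,"linear": [5,14,0],"spin": 0},
    {"fingers": 0,"linear": [0,0,0],"spin": -4.9},
    {"fingers": 0,"linear": [0,0,0],"spin": -4.9},
    {"fingers": 0,"linear": [0,0,0],"spin": 0},
    {"fingers": 0,"linear": [0,0,0],"spin": 0}
  ]
}}

```text
clock: 7.25
tool_pos: [510.6, 289.8, 180.8]
tcp_rot: [0.084, 0.996, -0.0, -0.001]
wrist_force: [0.4, 0.3, -3.6]
finger_gap: 23.9
grasp_force: 35.0
```

Run:
```python
from h import *
for n in("wrist","top","scene"):
    d=cam(n); cv2.imwrite(f"pics/{n}2.png",d["pixels"]); np.savez(f"{n}2.npz",**d)
s=robot.read_state();print(s["clock"],s["tool_pos"],s["tcp_rot"],s["finger_gap"],s["wrist_force"])
```

```text
7.4 [510.93547868 290.18671753 181.23440819] [ 8.30133788e-02  9.96548406e-01 -1.64810378e-04 -1.61314512e-04] 23.63846231443687 [ 0.95822528  0.24735751 -4.59895257]
```

View pics/wrist2.png

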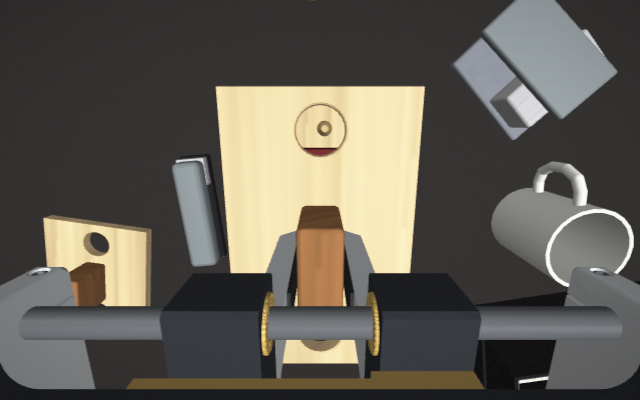

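View pics/scene2.png

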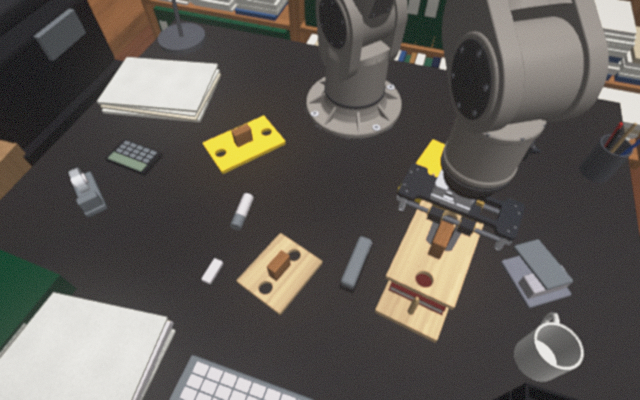

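In the wrist view, one post tip shows at (324,128) inside the hole centred at about (320,130). In the scene view the board sits level over the press. I'll compute the offset.

Run:
```python
from h import *
d=dict(np.load("wrist2.npz")); s=robot.read_state(); z=s["tool_pos"][2]
zt=z-21.5+12
g=cv2.cvtColor(d["pixels"],cv2.COLOR_BGR2GRAY)
c=cv2.HoughCircles(g[90:170,270:370],cv2.HOUGH_GRADIENT,1,30,param1=120,param2=15,minRadius=22,maxRadius=32); print(c)
c2=cv2.HoughCircles(cv2.resize(g[112:145,305:345],None,fx=4,fy=4),cv2.HOUGH_GRADIENT,1,30,param1=120,param2=12,minRadius=10,maxRadius=40); print(c2/4+[305,112,0] if c2 is not None else 0)
hc=ray(d,c[0,0,0]+270,c[0,0,1]+90,zt); print("hole(wrist)",hc)
print("post(wrist) tip",ray(d,324,128.5,87),"centre/z60",ray(d,324,128.5,60))
q=s["tcp_rot"]; a=2*np.arctan2(q[1],q[0]); ux=np.array([np.cos(a),np.sin(a)]); print("toolx deg",np.degrees(a))
print("hole from tcp",s["tool_pos"][:2]+70*ux)
P=pts(d)
W=P[86:200,215:425].reshape(-1,3); W=W[np.abs(W[:,2]-zt)<8]; A=np.c_[W[:,:2]-s["tool_pos"][:2],np.ones(len(W))]
print("plate fit slope,height",np.linalg.lstsq(A,W[:,2],rcond=None)[0],zt)
big=cv2.resize(d["pixels"][90:170,260:380],None,fx=5,fy=5,interpolation=cv2.INTER_CUBIC)
t=dict(np.load("top0.npz"));sc=dict(np.load("scene0.npz"))
a1=cv2.resize(t["pixels"][120:212,178:250],None,fx=5,fy=5,interpolation=cv2.INTER_CUBIC)
a2=cv2.resize(sc["pixels"][230:340,370:470],None,fx=4,fy=4,interpolation=cv2.INTER_CUBIC)
can=np.zeros((460,780,3),np.uint8); can[:460,:360]=a1; can[:440,370:770]=a2; cv2.imwrite("pics/posts.png",can)
```

```text
[[[51.5 40.5 25.2]]]
[[[324.625     128.125       7.4000001]]]
hole(wrist) [441.49391465 300.95718696 171.73440819]
post(wrist) tip [442.12122008 303.26747311  87.        ] centre/z60 [442.60365898 303.47843675  60.        ]
toolx deg 170.4764076233275
hole from tcp [441.90024968 301.76847719]
plate fit slope,height [-4.30503637e-04 -2.36699710e-03  1.70758709e+02] 171.73440819172941
```

View pics/posts.png

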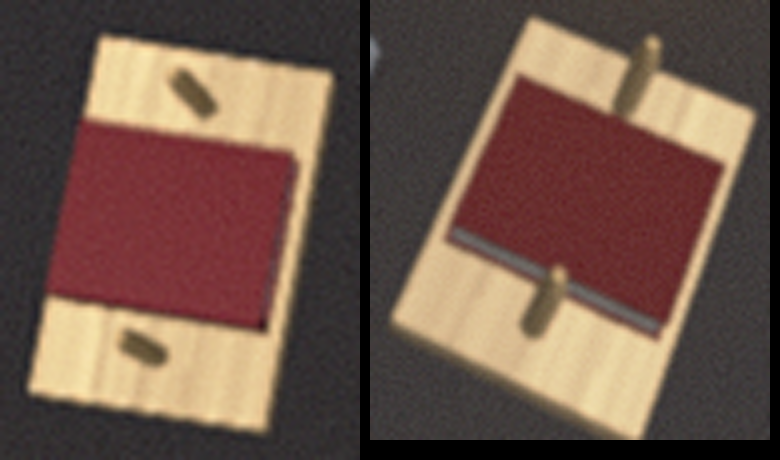

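The enlargements show both tips: top view at about (213.6,135.8) and (203.9,187.7), scene view at (441,241) and (417,298).

Run:
```python
from h import *
t=dict(np.load("top0.npz"));sc=dict(np.load("scene0.npz"))
a=ray(t,213.6,135.8,86);b=ray(t,203.9,187.7,86)
e=ray(sc,441,241,86);f=ray(sc,417,298,86)
for p,q in((a,b),(f,e)): v=p-q; print(p[:2],q[:2],"len",np.hypot(*v[:2]),"deg",np.degrees(np.arctan2(v[1],v[0])),"mid",(p+q)[:2]/2)
```

```text
[576.67594654 277.44193043] [441.09831119 298.19405116] len 137.1566466559441 deg -8.702406243868827 mid [508.88712887 287.8179908 ]
[582.22640401 282.22700293] [445.31507189 306.39311681] len 139.0277451591844 deg -10.010126957887843 mid [513.77073795 294.31005987]
```

All three estimates agree: the press centre is at (511.2,291.8) with axis -9.4°. The board needs about +1.6 mm along tool y, and the hole clearance is ±8 mm. I'll lower it in stages.

>>> {"fn": "send_rows", "kwargs": {
  "plan": [
    {"fingers": 0,"linear": [0,1.6,10],"spin": 0},
    {"fingers": 0,"linear": [0,0,20],"spin": 0},
    {"fingers": 0,"linear": [0,0,20],"spin": 0},
    {"fingers": 0,"linear": [0,0,15],"spin": 0},
    {"fingers": 0,"linear": [0,0,10],"spin": 0},
    {"fingers": 0,"linear": [0,0,8],"spin": 0},
    {"fingers": 0,"linear": [0,0,0],"spin": 0},
    {"fingers": 0,"linear": [0,0,0],"spin": 0}
  ]
}}

```text
clock: 8.2
tool_pos: [511.6, 292.1, 98.8]
tcp_rot: [0.082, 0.997, 0.0, 0.0]
wrist_force: [-1.1, -0.6, -3.4]
finger_gap: 23.5
grasp_force: 35.0
```

Run:
```python
from h import *
d=cam("wrist"); e=cam("scene")
can=np.zeros((400,800,3),np.uint8); can[:,:400]=cv2.resize(d["pixels"][60:260,220:420],(400,400)); can[:,400:]=cv2.resize(e["pixels"][190:350,350:510],(400,400)); cv2.imwrite("pics/c3.png",can)
s=robot.read_state();print(s["clock"],s["tool_pos"],s["wrist_force"],s["ft_torque"])
```

```text
8.3 [511.77671876 292.30835112  99.19474608] [-0.43551805 -0.85738334 -5.43008265] [ 0.00524902  0.0261554  -0.02333592]
```

View pics/c3.png

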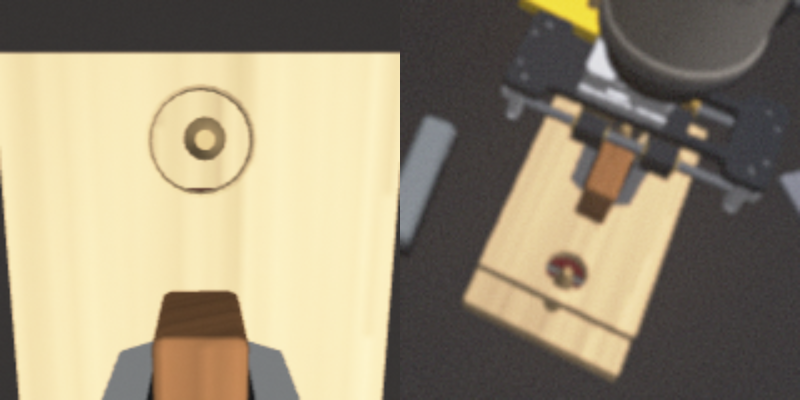

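Both posts stand centred in their holes: wrist crop (204,138) and scene crop (567,275). The board is already 8 mm below the tips. I'll continue gently.

>>> {"fn": "send_rows", "kwargs": {
  "plan": [
    {"fingers": 0,"linear": [0,0,8],"spin": 0},
    {"fingers": 0,"linear": [0,0,8],"spin": 0},
    {"fingers": 0,"linear": [0,0,7],"spin": 0},
    {"fingers": 0,"linear": [0,0,5],"spin": 0},
    {"fingers": 0,"linear": [0,0,3],"spin": 0},
    {"fingers": 0,"linear": [0,0,1.5],"spin": 0},
    {"fingers": 0,"linear": [0,0,1],"spin": 0},
    {"fingers": 0,"linear": [0,0,0],"spin": 0},
    {"fingers": 0,"linear": [0,0,0],"spin": 0}
  ]
}}

```text
clock: 9.2
tool_pos: [511.4, 292.1, 65.2]
tcp_rot: [0.082, 0.997, 0.0, 0.0]
wrist_force: [0.1, 1.0, -3.9]
finger_gap: 23.7
grasp_force: 35.0
```

>>> {"fn": "send_rows", "kwargs": {
  "plan": [
    {"fingers": 0,"linear": [0,0,0.5],"spin": 0},
    {"fingers": 0,"linear": [0,0,0.5],"spin": 0},
    {"fingers": 0,"linear": [0,0,0.5],"spin": 0},
    {"fingers": 0,"linear": [0,0,0],"spin": 0}
  ]
}}

```text
clock: 9.6
tool_pos: [511.3, 292.1, 63.5]
tcp_rot: [0.082, 0.997, 0.0, 0.0]
wrist_force: [0.1, -0.0, -4.4]
finger_gap: 23.8
grasp_force: 35.0
```

>>> {"fn": "send_rows", "kwargs": {
  "plan": [
    {"fingers": 0,"linear": [0,0,0.4],"spin": 0},
    {"fingers": 0,"linear": [0,0,0.3],"spin": 0},
    {"fingers": 0,"linear": [0,0,0],"spin": 0}
  ]
}}

```text
clock: 9.9
tool_pos: [511.4, 292.1, 63.4]
tcp_rot: [0.082, 0.997, 0.0, -0.0]
wrist_force: [-4.8, -2.4, 9.0]
finger_gap: 23.8
grasp_force: 35.0
```

The board has touched the notebook, with about 13 N of push. I'll release and retreat.

>>> {"fn": "send_rows", "kwargs": {
  "plan": [
    {"fingers": 0.6,"linear": [0,0,0],"spin": 0},
    {"fingers": 0.6,"linear": [0,0,0],"spin": 0},
    {"fingers": 0.6,"linear": [0,0,0],"spin": 0},
    {"fingers": 0.6,"linear": [0,0,0],"spin": 0},
    {"fingers": 0.6,"linear": [0,0,0],"spin": 0},
    {"fingers": 0.6,"linear": [0,0,0],"spin": 0}
  ]
}}

```text
clock: 10.5
tool_pos: [511.3, 292.0, 62.7]
tcp_rot: [0.082, 0.997, -0.0, -0.0]
wrist_force: [0.0, -0.6, 1.2]
finger_gap: 56.3
grasp_force: 0.0
```

>>> {"fn": "send_rows", "kwargs": {
  "plan": [
    {"fingers": 0.6,"linear": [0,0,-5],"spin": 0},
    {"fingers": 0.6,"linear": [0,0,-15],"spin": 0},
    {"fingers": 0.6,"linear": [0,0,-30],"spin": 0},
    {"fingers": 0.6,"linear": [0,0,-40],"spin": 0},
    {"fingers": 0.6,"linear": [0,0,-30],"spin": 0},
    {"fingers": 0.6,"linear": [0,0,-20],"spin": 0},
    {"fingers": 0.6,"linear": [0,0,0],"spin": 0},
    {"fingers": 0.6,"linear": [0,0,0],"spin": 0}
  ]
}}

```text
clock: 11.3
tool_pos: [511.4, 292.1, 203.6]
tcp_rot: [0.082, 0.997, 0.001, 0.0]
wrist_force: [0.3, 0.4, -1.5]
finger_gap: 56.0
grasp_force: 0.0
```

Run:
```python
from h import *
d=cam("wrist"); cv2.imwrite("pics/w4.png",d["pixels"]); P=pts(d).reshape(-1,3)
W=P[(abs(P[:,2]-54)<7)&(np.hypot(P[:,0]-511,P[:,1]-292)<115)]
A=np.c_[W[:,:2]-[511,292],np.ones(len(W))]; print(len(W),np.linalg.lstsq(A,W[:,2],rcond=None)[0],cv2.minAreaRect(W[:,:2].astype(np.float32)))
```

```text
15773 [ 1.55904175e-04 -1.08281067e-03  5.34768284e+01] ((511.15283203125, 289.6063537597656), (120.64146423339844, 190.1444091796875), 80.48915100097656)
```

View pics/w4.png

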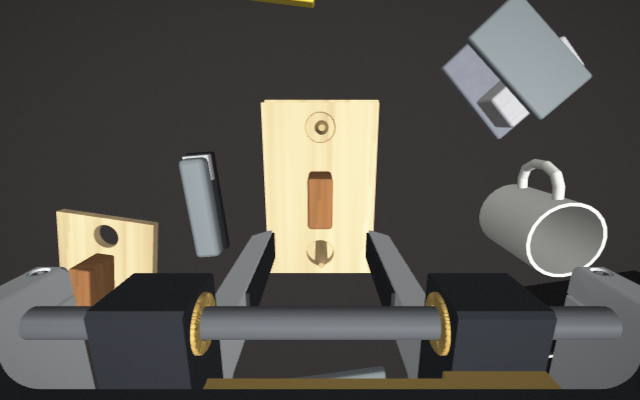

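The board lies flat with its top at 53.5 mm (54 expected) and a slope of about 0.001. The posts come through both holes at (320,127) and (320,255), and the gripper is clear.

```bash
python3 -c "
from bench import robot
print(robot.hand_in())"
```

```text
the job is handed in; nothing more can be done
None
```

The longer board lies flat on the notebook with both posts through its holes, the shorter board was left untouched, the gripper is clear, and the job was handed in at about 11 s; no verdict came back.

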